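# Close the dishwasher-tablet box and tuck its lid under the lip

### The arm

A 6-joint arm with a two-finger parallel gripper is mounted at the origin on the work surface. World frame = base frame: x ahead of the robot, y to its left, z up, the work surface at z = 0. Lengths are in mm, angles in rad, forces in N, time in s.
With the tool pointing down it reaches from about 350 to 775 mm from the base axis. Payload 7.3 kg.
Tool frame: the origin (TCP) lies midway between the tips of the shut fingers; the grasp point (between the pads) lies 19 mm behind it (bot.grip_depth is the distance from the TCP to the grasp point, in mm); z points along the fingers, x is the direction in which the jaws open and shut, and the axes are right-handed (so a half turn about z gives the same grasp; the last joint's range is limited). The gripper opens to 92 mm and grips with 3 to 60 N. Pads are 19 mm wide; open, the fingers measure 130 mm over their backs; the gripper's body (75 mm by 190 mm) begins 47 mm behind the grasp point.
Start: joints at [-1.455, 0.342, 1.524, -0, 1.275, -0.146], TCP at [135.902, -507.125, 226.741] pointing down, gripper open.
Joint ranges: [-2.53, 2.53], [-0.77, 2.02], [0.04, 2.7], [-1, 4.14], [0.28, 2.66], [-3.11, 3.11]. Speed limits (rad/s): [2.57, 2.57, 3.14, 3.14, 3.14, 3.14].

### API

Orientations are given as [roll, pitch, yaw] about the fixed x, y, z axes, in that order (R = Rz(yaw) Ry(pitch) Rx(roll)).
In Python, from plant import bot gives the robot as it stands. The module is installed in compiled form; this text tells all that it offers.
- The arm moves only by the shell command python3 -m inch 'ROWS'. ROWS is JSON, a list that holds one entry, the list of rows, each a list of 7 numbers: the shift along the tool's x, y, z each as a share of 0.2 m, from -1 to 1, then the turn, a rotation vector about the tool's x, y, z each as a share of 45 degrees, from -1 to 1, then the closure, from -1 (fully open) to 1 (shut), so that 0 is half open. A call has exactly 10 rows; each row is the pose to reach, as a shift and turn from the pose commanded when the call began, along the tool's axes at that moment; what a row does not reach only later rows make up. A row lasts 1/8 s, in which the tool goes at most 62.5 mm and 10.7 degrees, less where a joint would pass 70% of its speed; a pose out of reach is approached as far as the arm can. A call with a number of a shift or a turn outside -1 to 1 is refused whole. A call with a gripper value outside its range is refused whole. The fingers move at their own pace and stop on an object; the grip force is fixed at half the most. Time passes only in rows, so rows that repeat a pose let the fingers close, or fill a call up. It gives the time, the measured TCP pose, the force and the opening at its end, in the units of the state.
- bot.get_obs(): the state, without advancing time (a new reading comes with each control period).
- bot.capture(name): name is "side" or "top" or "wrist"; returns the picture (480x640x3 uint8, red, green, blue); there is no depth.
- bot.camera_params(name): a dict with "fx", "fy", "cx", "cy" (pixels), "k1" (the pictures are not rectified: a ray, as slopes to the right and down, at radius r is drawn at 1 + k1 r^2 times it, then the intrinsics apply), "R" (3x3) and "t" (3): a world point X has camera coordinates R X + t; the wrist camera has in their place "T_tool_cam" (4x4, takes a point from camera to tool coordinates, whose origin is the TCP and whose axes are the tool frame's). Camera axes: x right, y down, z forward; pixel columns grow to the right and rows downward; lengths in mm; the calibration is good to about 2 mm. A picture is of the moment at which its call begins: read the wrist's pose just before it. camera_params takes no time and is no camera call.
- bot.close_job(): hands the job in, once; it reports no verdict.
The state is a dict: "time": time; "joint_positions": joint angles; "dq": joint speeds; "tau": joint torques, N m; "tool_pos": TCP position; "tcp_rot": TCP orientation; "contact_force": force on the tool from outside, world axes, zero at the start; "moment": the same for the moment, N m; "grip_width": finger opening in mm.
Only numpy, scipy, OpenCV 4.12 (cv2) and the standard library are available. Lean on these libraries where they do the work, as an engineer would, in place of code of your own. Each camera call takes 0.05 s, during which the arm holds its last target.

### The job

Close the blue box of dishwasher tablets on the kitchen counter: with the fingertips, fold its standing white lid down flat, then, keeping it pressed down against its spring, push it along by its black rib until its free edge is tucked fully home beneath the yellow lip and stays shut by itself. Only push and press: do not lift the box or shove it about, leave the mug, spice jar and soap bottle where they stand, and finish with the hand clear.

Things in the scene. Friction and masses are not known exactly. Their poses are not given: they have to be found in the camera images.
- tub: Loose blue open-topped box of dishwasher tablets, 150 (x) x 120 (y) x 70 mm high, 1.5 to 2.2 kg, standing on the counter. Origin at the centre of its underside, z up. Its -x side (roughly towards the robot) carries the yellow retaining lip; the lid is hinged at its +x side. It slides if pushed sideways with more than about 9 N.
- lid (a joint): Fold angle of the white lid (rad): 0 = flat and shut (level), about 1.57 = standing upright, more = leaning back over the box's +x side, stop at 2.1. A spring (0.15 N m/rad, rest angle 1.6) with some friction (0.05 N m) swings it back up to about 1.2 when let go untucked: holding it flat takes 3 to 4 N pressed at the rib. Tucked and let go it rests up against the lip at about 0.06.
- lid_slide (a joint): How far the lid and its hinge pin have slid in their slotted hinge, in the box's -x direction, towards the lip (m): 0 to 0.023 stop. Needs about 4 N to move and stays where left. At 0 the lid's free edge falls 10 mm clear of the lip; at 0.023 it lies 13 mm beneath it. It starts at 0 to 0.003 and must stay below about 0.009 while the lid folds down, or the edge lands on top of the lip.
- lid_hinge (a point): Point on the hinge axis (along the box's y), middle of its length, 72 mm above the box's underside; at box x = +66 mm minus the slide value. It moves with the slide; its axes turn with the lid: x points from the free edge to the hinge, z out of the lid's outer face (up when shut).
- lid_rib (a point): Middle of the top of the black rib on the lid's outer face: 80 mm from the hinge axis, 11 mm outward of the lid's mid-plane. The rib is 6 mm thick, 80 mm long (along the box's y) and stands 9 mm proud of the face; push it from its hinge side. The lid is a white plate 111 mm from hinge axis to free edge, 108 mm wide, 4 mm thick (outer face 2 mm from the mid-plane); its outer face looks up when shut and to the box's +x when upright.
- lid_edge (a point): Middle of the lid's free edge, 111 mm from the hinge axis, at mid-thickness.
- lip (a point): Middle of the inner edge of the yellow retaining lip, on its underside: box x = -55 mm, 80 mm above the box's underside. The lip is 120 mm long, reaches 20 mm inward from the box's -x face, is 4 mm thick; the gap below it is 10 mm high (70 to 80 mm), for the 4 mm lid.
- mug: White mug, loose, 76 mm across, 85 mm high, handle to its +y. Origin at the centre of its underside. Leave alone.
- spice_jar: Amber spice jar with red cap, loose, 44 mm across, 100 mm high. Origin at the centre of its underside. Leave alone.
- soap: Green soap bottle with black cap, loose, 56 mm across, 140 mm high. Origin at the centre of its underside. Leave alone.

How it is judged (in metres and radians):
On the way, in this order (a step that is already met when the one before it is completed fails the run):
1. the lid is folded down, its edge not yet under the lip (value of joint lid below 0.3 rad and value of joint lid_slide below 0.014 m).
2. the lid's edge is tucked beneath the lip (value of joint lid below 0.085 rad and value of joint lid_slide above 0.017 m), for 0.2 s.
At the end, for the whole second after the job is handed in: The lid stays shut by itself (fold angle under 0.085 rad) with its edge slid at least 17 mm of 23 mm, beneath the lip; the box stands flat within 40 mm of its starting place, and the mug, spice jar and soap bottle stand upright within 30 mm of theirs (all of step 2 and velocity of joint lid below 0.1 rad/s and distance of tub from where it was at the start of the episode below 0.04 m and angle between tub's own z axis and vertical below 0.05 rad and linear speed of tub below 0.02 m/s and distance of each of mug, spice_jar, soap from where it was at the start of the episode below 0.03 m and angle between each of mug, spice_jar, soap's own z axis and vertical below 0.2 rad); the robot touches nothing.
It fails at once if the box was lifted or tipped (height (world z) of tub above 0.012 m or angle between tub's own z axis and vertical above 0.15 rad).
It fails at once if the box was shoved more than 40 mm (distance of tub from where it was at the start of the episode above 0.04 m).
It fails at once if the mug, spice jar or soap bottle was moved, lifted or tipped (not (distance of each of mug, spice_jar, soap from where it was at the start of the episode below 0.03 m and angle between each of mug, spice_jar, soap's own z axis and vertical below 0.2 rad)).
It also fails if it takes over 48 s, if anything falls off the work surface, if the arm or the gripper's body presses on something with over 40 N, if the wrist force passes 120 N, or if a joint passes its speed limit or range.

## Working session

There is one attempt and no reset: what is moved stays moved. The work goes in short steps, Python scripts to look and compute and a shell command to move; the robot and the scene stay as the last step left them, time stands still between calls to the robot, and variables do not carry over. Pictures are saved under pics/ and viewed, and the job is handed in when it is done.

```bash
mkdir -p pics; python3 - <<'E'
from plant import bot
import cv2
for n in ("side","top","wrist"):
    o=bot.get_obs(); im=bot.capture(n); cv2.imwrite(f"pics/{n}0.png",im[:,:,::-1]); print(n,bot.camera_params(n))
print(o)
E
```

```text
side {'fx': 625.0572770009649, 'fy': 625.0572770009649, 'cx': 317.42282564992803, 'cy': 249.82492749633784, 'k1': -0.089490816963039, 'R': array([[-0.88228585, -0.47064095, -0.008293  ],
       [-0.3532533 ,  0.67366375, -0.64914502],
       [ 0.31110092, -0.56980194, -0.76061946]]), 't': array([ 558.82763606,  212.2398227 , 1080.13011631])}
top {'fx': 513.0818032624479, 'fy': 513.0818032624479, 'cx': 324.23261736532737, 'cy': 236.4519503287259, 'k1': -0.10740068852227018, 'R': array([[ 0.00596713, -0.99998166, -0.00103312],
       [-0.99737198, -0.00587695, -0.07221209],
       [ 0.07220469,  0.0014613 , -0.99738876]]), 't': array([ 61.49700963, 581.52158976, 941.12175815])}
wrist {'fx': 352.9091693876793, 'fy': 352.9091693876793, 'cx': 318.41527629921734, 'cy': 238.37570844990233, 'k1': -0.03557668774274305, 'T_tool_cam': array([[ 9.99998228e-01, -1.73364151e-03, -7.33523222e-04,
        -1.55754153e+00],
       [ 1.86543885e-03,  9.64885827e-01,  2.62663016e-01,
        -7.06895701e+01],
       [ 2.52402653e-04, -2.62663919e-01,  9.64887352e-01,
        -1.59052292e+02],
       [ 0.00000000e+00,  0.00000000e+00,  0.00000000e+00,
         1.00000000e+00]])}
{'time': 0.1, 'joint_positions': array([-1.45499928e+00,  3.42636217e-01,  1.52490875e+00, -3.87830936e-05,
        1.27537712e+00, -1.46035011e-01]), 'dq': array([ 4.69373961e-04, -2.04175140e-03, -3.19444200e-03,  4.23863977e-05,
        4.30440584e-04,  3.45002752e-04]), 'tau': array([ 3.26931789e-03, -4.31999981e+01, -2.44696480e+01,  7.18645309e-02,
        5.25353872e-02, -6.21376989e-05]), 'tool_pos': array([ 135.84767599, -506.75524936,  226.1276346 ]), 'tcp_rot': array([-3.14143589e+00,  1.32067525e-03, -1.30895285e+00]), 'contact_force': array([ 0.01863476, -0.17531752, -0.78073093]), 'moment': array([-0.03093291, -0.01605679,  0.01951407]), 'grip_width': 91.56251120729311}
```

View pics/side0.png

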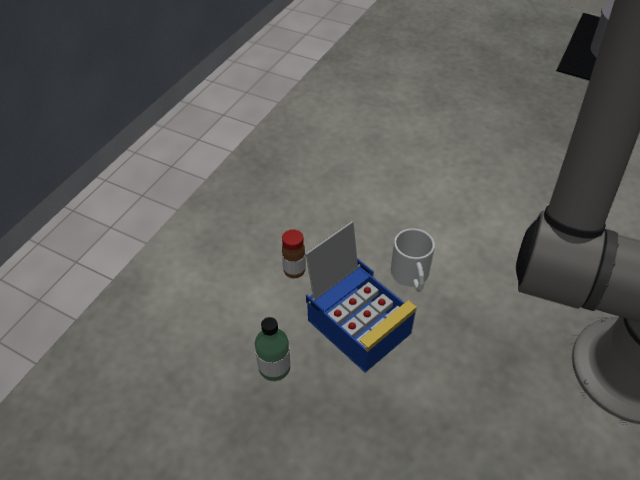

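View pics/top0.png

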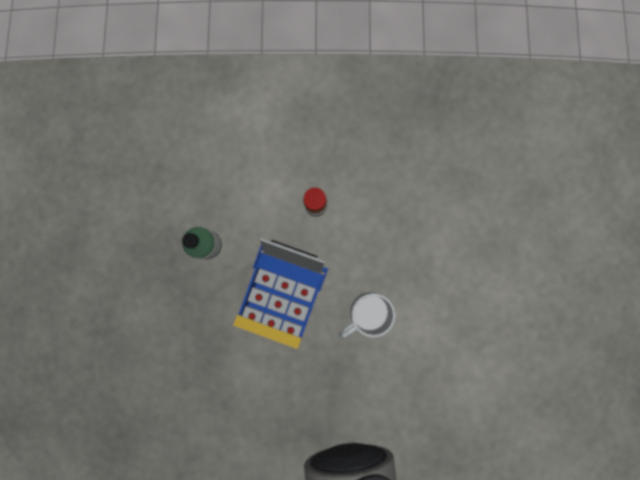

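The side view shows the box at about (360,320), with its lip at (388,325), the lid standing at (332,260), the mug at (412,257), the jar at (293,253) and the soap bottle at (272,350). In the top view the lip is at (267,332), the lid edge at (293,250), the mug at (373,315), the jar at (315,200) and the soap at (202,242).

```bash
cat > h.py <<'E'
import numpy as np, cv2
from plant import bot
def ray(n,uv,T=None):
    p=bot.camera_params(n)
    K=np.array([[p['fx'],0,p['cx']],[0,p['fy'],p['cy']],[0,0,1.]])
    d=cv2.undistortPoints(np.array([[uv]],float),K,np.array([p['k1'],0,0,0,0.]))[0,0]
    d=np.array([d[0],d[1],1.])
    R=np.array(p['R']);t=np.array(p['t'])
    o=-R.T@t; v=R.T@d; return o,v/np.linalg.norm(v)
def onz(n,uv,z):
    o,v=ray(n,uv); return o+v*(z-o[2])/v[2]
def tri(a,b):
    (o1,v1),(o2,v2)=ray('top',a),ray('side',b)
    A=np.stack([v1,-v2],1); s=np.linalg.lstsq(A,o2-o1,rcond=None)[0]
    p,q=o1+s[0]*v1,o2+s[1]*v2
    return (p+q)/2,np.linalg.norm(p-q)
def mask(im,lo,hi):
    h=cv2.cvtColor(im,cv2.COLOR_RGB2HSV); return cv2.inRange(h,np.array(lo),np.array(hi))
def big(m):
    c,_=cv2.findContours(m,cv2.RETR_EXTERNAL,cv2.CHAIN_APPROX_NONE); return max(c,key=cv2.contourArea)
E
python3 - <<'E'
from h import *
for n in("top","side"):
    im=cv2.imread(f"pics/{n}0.png")[:,:,::-1].copy()
    for nm,lo,hi in(("yellow",(18,120,80),(35,255,255)),("red",(0,180,80),(6,255,255)),("blue",(105,120,40),(125,255,255)),("green",(60,50,30),(90,255,255))):
        m=mask(im,lo,hi); c=big(m); print(n,nm,cv2.contourArea(c),np.round(cv2.boxPoints(cv2.minAreaRect(c)),1).tolist())
    x0,y0,w,h=(220,225,120,140) if n=="top" else (295,215,130,165)
    cv2.imwrite(f"pics/{n}0z.png",cv2.resize(im[y0:y0+h,x0:x0+w,::-1],None,fx=5 if n=="top" else 3.6,fy=4 if 0 else (4.2 if n=="top" else 3.6),interpolation=cv2.INTER_CUBIC))
E
```

```text
top yellow 667.0 [[233.0, 324.79998779296875], [236.89999389648438, 314.0], [300.79998779296875, 337.29998779296875], [296.8999938964844, 348.1000061035156]]
top red 301.5 [[305.0, 189.0], [324.0, 189.0], [324.0, 209.0], [305.0, 209.0]]
top blue 3617.5 [[236.3000030517578, 311.6000061035156], [258.70001220703125, 250.89999389648438], [324.70001220703125, 275.29998779296875], [302.29998779296875, 336.0]]
top green 512.0 [[184.0, 228.0], [213.0, 228.0], [213.0, 256.0], [184.0, 256.0]]
side yellow 675.0 [[358.70001220703125, 340.20001220703125], [408.79998779296875, 298.5], [417.0, 308.3999938964844], [366.8999938964844, 350.1000061035156]]
side red 216.0 [[280.79998779296875, 233.39999389648438], [298.79998779296875, 227.39999389648438], [303.5, 241.5], [285.5, 247.5]]
side blue 5389.5 [[294.5, 306.5], [351.0, 250.0], [422.0, 321.0], [365.5, 377.5]]
side green 781.0 [[253.3000030517578, 331.8999938964844], [285.70001220703125, 328.1000061035156], [289.3999938964844, 359.29998779296875], [257.0, 363.1000061035156]]
```

```bash
python3 - <<'E'
import cv2
a=cv2.imread("pics/top0.png")[220:360,220:400]; cv2.imwrite("pics/tz.png",cv2.resize(a,None,fx=4,fy=4,interpolation=cv2.INTER_CUBIC))
a=cv2.imread("pics/side0.png")[220:370,260:440]; cv2.imwrite("pics/sz.png",cv2.resize(a,None,fx=4,fy=4,interpolation=cv2.INTER_CUBIC))
E
```

```text
(no output)
```

View pics/tz.png

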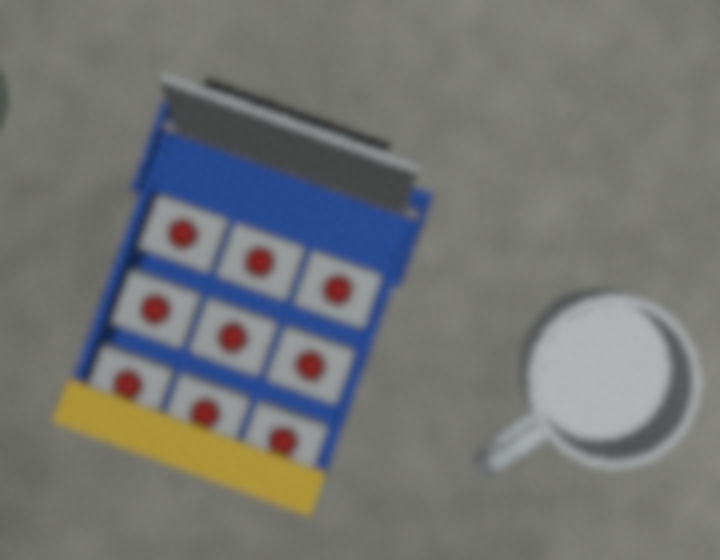

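View pics/sz.png

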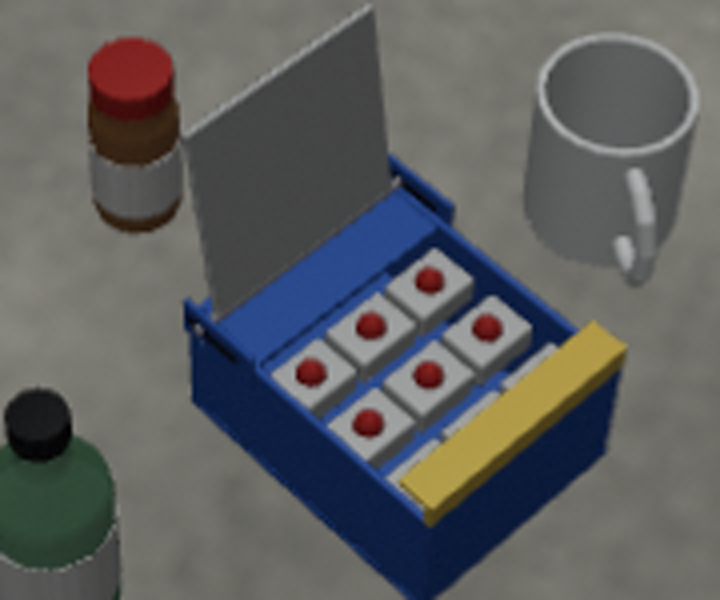

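```bash
python3 - <<'E'
from h import *
T=lambda u:(u[0]/4+220-.375,u[1]/4+220-.375)
S=lambda u:(u[0]/4+260-.375,u[1]/4+220-.375)
pts=dict(lipinL=((72,380),(403,487)),lipinR=((326,472),(594,321)),lipoutL=((53,420),(433,517)),lipoutR=((312,516),(627,347)),
 lidL=((164,78),(184,135)),lidR=((417,168),(373,6)),
 redL=((183,233),(311,372)),redR=((338,289),(430,280)))
for k,(a,b) in pts.items():
    p,e=tri(T(a),S(b)); print(k,p.round(1),round(e,1))
for nm,uv,z in(("jar",(314.5,199),100),("soapcap",(191,241),140),("mugtop",(373.5,315),85)):
    print(nm,onz("top",uv,z).round(1))
print(tri((314.5,199),(292.5,238)), tri((191,241),(269.5,323)))
E
```

```text
lipinL [437.9 215.6  78.7] 1.7
lipinR [399.6 103.7  83.3] 1.3
lipoutL [420.4 223.6  79.8] 1.6
lipoutR [381.1 109.8  83.6] 0.2
lidL [565.3 164.4 180.9] 1.1
lidR [529.4  64.7 181.8] 1.8
redL [503.  169.8  60. ] 0.6
redR [478.4 100.1  60. ] 0.9
jar [640.3  82.1 100. ]
soapcap [563.7 285.1 140. ]
mugtop [440.2 -21.5  85. ]
(array([640.86691436,  82.17463978,  97.22637042]), np.float64(0.26032009642256915)) (array([564.57866337, 286.0482546 , 137.89754142]), np.float64(1.64375670356916))
```

```bash
cat >> h.py <<'E'
from scipy.spatial.transform import Rotation as Ro
YAW=np.radians(-19.2); C=np.array([471.1,141.8])
EX=np.array([np.cos(YAW),np.sin(YAW)]); EY=np.array([-EX[1],EX[0]])
def b2w(x,y,z): return np.r_[C+x*EX+y*EY,z]
def plan(x,y,z):
    o=bot.get_obs(); R=Ro.from_euler('xyz',o['tcp_rot']); p=o['tool_pos']
    d=p[:2]-C; print('t',o['time'].__round__(2),'box',np.round([d@EX,d@EY,p[2]],1),'F',np.round([o['contact_force'][:2]@EX,o['contact_force'][:2]@EY,o['contact_force'][2]],2),'grip',round(o['grip_width'],1))
    Rt=Ro.from_euler('xyz',[np.pi,0,YAW-np.pi/2])
    print('shift share',((R.inv().apply(b2w(x,y,z)-p))/200).round(4),'turn',((R.inv()*Rt).as_rotvec(degrees=True)/45).round(4))
E
python3 -c "
from h import *
plan(120,0,240)"
python3 -m inch '[[[-0.1,-0.1,-0.1,0,0,0.1,1],[-0.25,-0.3,-0.17,0,0,0.2,1],[-0.4,-0.5,-0.17,0,0,0.35,1],[-0.6,-0.7,-0.17,0,0,0.5,1],[-0.75,-0.85,-0.17,0,0,0.65,1],[-0.85,-1,-0.17,0,0,0.76,1],[-0.85,-1,-0.17,0,0,0.76,1],[-0.85,-1,-0.17,0,0,0.76,1],[-0.85,-1,-0.17,0,0,0.76,1],[-0.85,-1,-0.17,0,0,0.76,1]]]'
python3 -c "
from h import *
plan(120,0,240)"
```

```text
t 0.15 box [-103.3 -722.8  226.2] F [-0.29  0.16 -0.03] grip 92.1
shift share [-2.3614 -2.9547 -0.0656] turn [2.000e-04 1.500e-03 7.601e-01]
time: 1.4
tool_pos: [284.6, -291.7, 260.6]
tcp_rot: [3.141, 0.0, -1.907]
contact_force: [-0.8, 0.7, 0.2]
grip_width: 1.1
t 1.4 box [ -33.5 -470.7  260.6] F [-0.96  0.39  0.17] grip 1.1
shift share [-2.3546 -0.7649  0.1028] turn [ 0.0003  0.     -0.0014]
```

```bash
python3 -m inch '[[[-0.15,-0.06,0,0,0,0,1],[-0.35,-0.15,0,0,0,0,1],[-0.6,-0.25,0,0,0,0,1],[-0.8,-0.35,0,0,0,0,1],[-1,-0.4,0,0,0,0,1],[-1,-0.5,0,0,0,0,1],[-1,-0.6,0,0,0,0,1],[-1,-0.7,0,0,0,0,1],[-1,-0.77,0,0,0,0,1],[-1,-0.77,0,0,0,0,1]]]'
python3 -m inch '[[[-0.15,0,0,0,0,0,1],[-0.35,0,0,0,0,0,1],[-0.6,0,0,0,0,0,1],[-0.8,0,0,0,0,0,1],[-0.9,0,0,0,0,0,1],[-1,0,0,0,0,0,1],[-1,0,0,0,0,0,1],[-1,0,0,0,0,0,1],[-1,0,0,0,0,0,1],[-1,0,0,0,0,0,1]]]'
python3 -c "
from h import *
plan(120,0,235)
for n in ('top','side','wrist'): cv2.imwrite('pics/'+n+'1.png',bot.capture(n)[:,:,::-1])"
```

```text
time: 2.65
tool_pos: [496.5, -153.4, 260.3]
tcp_rot: [3.141, -0.0, -1.906]
contact_force: [-0.9, 0.5, -0.1]
grip_width: 0.2
time: 3.9
tool_pos: [562.0, 35.3, 260.7]
tcp_rot: [-3.142, -0.0, -1.907]
contact_force: [-0.2, -0.4, 0.2]
grip_width: 0.2
t 3.9 box [120.9 -70.7 260.7] F [-0.   -0.47  0.23] grip 0.2
shift share [-0.3535  0.0046  0.1286] turn [-0.     -0.0002 -0.0013]
```

View pics/wrist1.png

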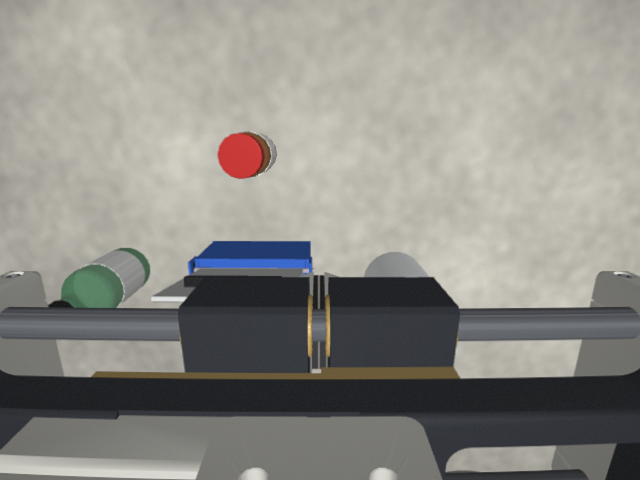

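View pics/side1.png

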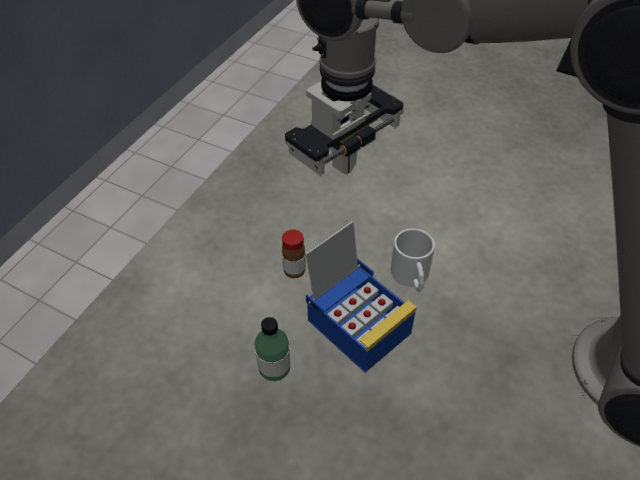

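```bash
python3 -m inch '[[[-0.1,0,0,0,0,0,1],[-0.2,0,0,0,0,0,1],[-0.3,0,0,0,0,0,1],[-0.354,0,0,0,0,0,1],[-0.354,0,0.15,0,0,0,1],[-0.354,0,0.35,0,0,0,1],[-0.354,0,0.5,0,0,0,1],[-0.354,0,0.62,0,0,0,1],[-0.354,0,0.65,0,0,0,1],[-0.354,0,0.65,0,0,0,1]]]'
python3 -c "
from h import *
plan(95,0,130)
for n in ('top','side'): cv2.imwrite('pics/'+n+'2.png',bot.capture(n)[:,:,::-1])
a=cv2.imread('pics/side2.png')[140:380,240:460]; b=cv2.imread('pics/top2.png')[180:360,200:400]
cv2.imwrite('pics/c2.png',np.hstack([cv2.resize(a,(400,436)),cv2.resize(b,(400,436))]))"
```

```text
time: 5.3
tool_pos: [585.6, 103.0, 131.0]
tcp_rot: [-3.141, -0.0, -1.906]
contact_force: [0.2, 0.2, 0.1]
grip_width: 0.6
t 5.3 box [120.9   1.1 131. ] F [0.15 0.28 0.11] grip 0.6
shift share [0.0053 0.1295 0.0048] turn [-0.0003 -0.0001  0.0003]
```

View pics/c2.png

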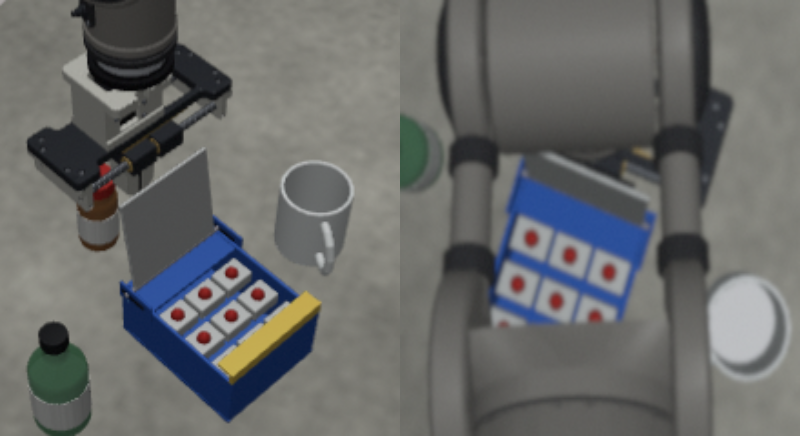

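```bash
python3 -m inch '[[[0.005,0.055,-0.02,0,0,0,1],[0.005,0.105,-0.03,0,0,0,1],[0.005,0.145,-0.03,0,0,0,1],[0.005,0.18,-0.03,0,0,0,1],[0.005,0.217,-0.03,0,0,0,1],[0.005,0.25,-0.025,0,0,0,1],[0.005,0.28,-0.022,0,0,0,1],[0.005,0.31,-0.018,0,0,0,1],[0.005,0.34,-0.01,0,0,0,1],[0.005,0.37,0,0,0,0,1]]]'
python3 -c "
from h import *
plan(31.6,0,120)
for n in ('top','side'): cv2.imwrite('pics/'+n+'3.png',bot.capture(n)[:,:,::-1])
a=cv2.imread('pics/side3.png')[140:380,240:460]; b=cv2.imread('pics/top3.png')[180:360,200:400]
cv2.imwrite('pics/c3.png',np.hstack([cv2.resize(a,(400,436)),cv2.resize(b,(400,436))]))"
```

```text
time: 6.65
tool_pos: [514.9, 126.3, 130.6]
tcp_rot: [-3.141, 0.0, -1.906]
contact_force: [1.6, -0.2, 0.7]
grip_width: 0.3
t 6.65 box [ 46.5  -0.2 130.6] F [1.62 0.33 0.72] grip 0.3
shift share [-0.0011  0.0744  0.053 ] turn [-0.0004  0.     -0.0001]
```

View pics/c3.png

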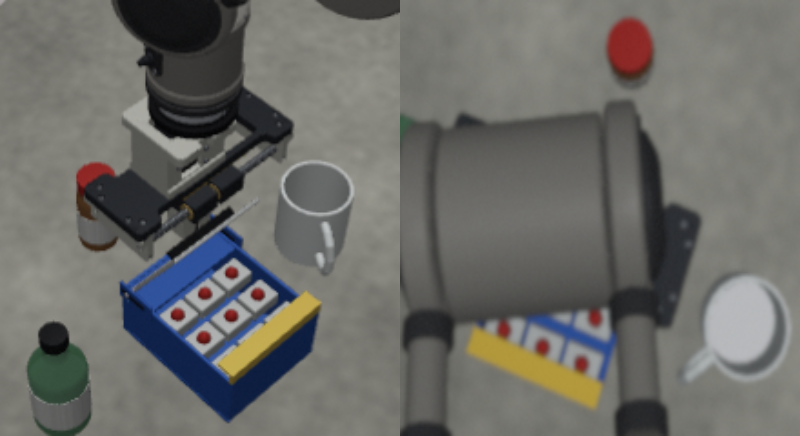

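```bash
python3 -m inch '[[[0,0.037,0.02,0,0,0,1],[0,0.075,0.053,0,0,0,1],[0,0.098,0.075,0,0,0,1],[0,0.117,0.1,0,0,0,1],[0,0.135,0.128,0,0,0,1],[0,0.15,0.157,0,0,0,1],[0,0.16,0.183,0,0,0,1],[0,0.167,0.203,0,0,0,1],[0,0.172,0.228,0,0,0,1],[0,0.177,0.248,0,0,0,1]]]'
python3 -c "
from h import *
plan(10.5,0,74)
for n in ('top','side','wrist'): cv2.imwrite('pics/'+n+'4.png',bot.capture(n)[:,:,::-1])
a=cv2.imread('pics/side4.png')[180:380,270:470]; b=cv2.imread('pics/wrist4.png')
cv2.imwrite('pics/c4.png',np.hstack([cv2.resize(a,(400,400)),cv2.resize(b,(400,400))]))"
```

```text
time: 8.0
tool_pos: [481.6, 137.8, 80.7]
tcp_rot: [3.141, -0.0, -1.906]
contact_force: [-0.1, 1.3, 4.2]
grip_width: 0.3
t 8.0 box [11.2 -0.3 80.7] F [-0.55  1.2   4.16] grip 0.3
shift share [-0.0015  0.0036  0.0337] turn [ 0.0002 -0.0002 -0.0001]
```

View pics/c4.png

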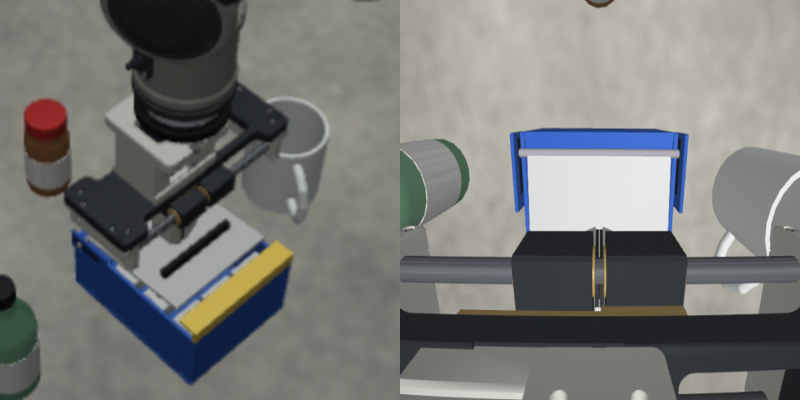

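The lid is folded nearly flat. Its rib is at (195,248), the free edge is short of the yellow lip, and the box hasn't moved. Next I press down and approach the rib.

```bash
python3 -m inch '[[[0,0,0.008,0,0,0,1],[0,0.003,0.016,0,0,0,1],[0,0.003,0.024,0,0,0,1],[0,0.008,0.03,0,0,0,1],[0,0.015,0.033,0,0,0,1],[0,0.02,0.035,0,0,0,1],[0,0.025,0.035,0,0,0,1],[0,0.03,0.035,0,0,0,1],[0,0.03,0.035,0,0,0,1],[0,0.03,0.035,0,0,0,1]]]'
python3 -c "
from h import *
plan(0,0,73)
for n in ('top','side','wrist'): cv2.imwrite('pics/'+n+'5.png',bot.capture(n)[:,:,::-1])
a=cv2.imread('pics/side5.png')[220:380,300:460]
cv2.imwrite('pics/c5.png',cv2.resize(a,(600,600),interpolation=cv2.INTER_CUBIC))"
```

```text
time: 9.4
tool_pos: [476.1, 139.9, 74.1]
tcp_rot: [-3.141, 0.0, -1.906]
contact_force: [2.8, -0.3, 5.0]
grip_width: 0.5
t 9.4 box [ 5.3 -0.2 74.1] F [2.75 0.59 4.98] grip 0.5
shift share [-0.0009  0.0267  0.0056] turn [-0.0001  0.      0.0001]
```

View pics/c5.png

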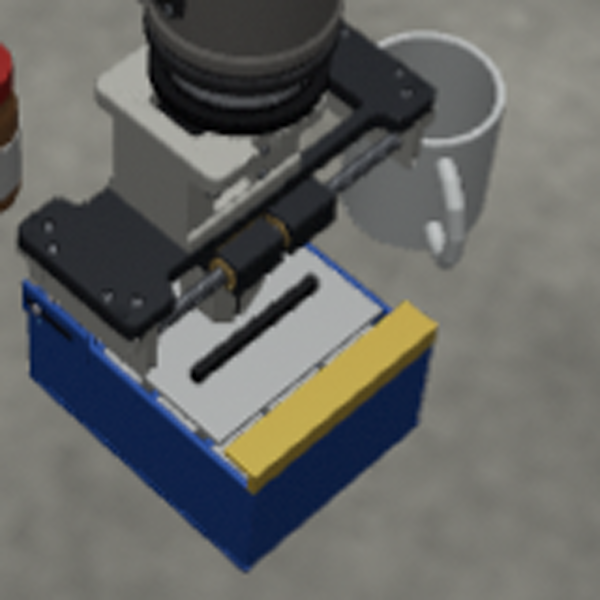

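```bash
python3 -m inch '[[[0,0,0.003,0,0,0,1],[0,0,0.006,0,0,0,1],[0,0.005,0.008,0,0,0,1],[0,0.01,0.008,0,0,0,1],[0,0.015,0.008,0,0,0,1],[0,0.02,0.008,0,0,0,1],[0,0.025,0.008,0,0,0,1],[0,0.03,0.008,0,0,0,1],[0,0.03,0.008,0,0,0,1],[0,0.03,0.008,0,0,0,1]]]'
python3 -c "
from h import *
plan(0,0,73)
for n in ('top','side','wrist'): cv2.imwrite('pics/'+n+'6.png',bot.capture(n)[:,:,::-1])
a=cv2.imread('pics/side6.png')[220:380,300:460]
cv2.imwrite('pics/c6.png',cv2.resize(a,(600,600),interpolation=cv2.INTER_CUBIC))"
```

```text
time: 10.8
tool_pos: [471.4, 141.7, 73.2]
tcp_rot: [-3.139, 0.001, -1.906]
contact_force: [2.4, -1.7, 9.7]
grip_width: 0.5
t 10.8 box [ 0.3 -0.  73.2] F [ 2.84 -0.81  9.7 ] grip 0.5
shift share [-0.0002  0.0016  0.0011] turn [-0.003   0.0008  0.0001]
```

View pics/c6.png

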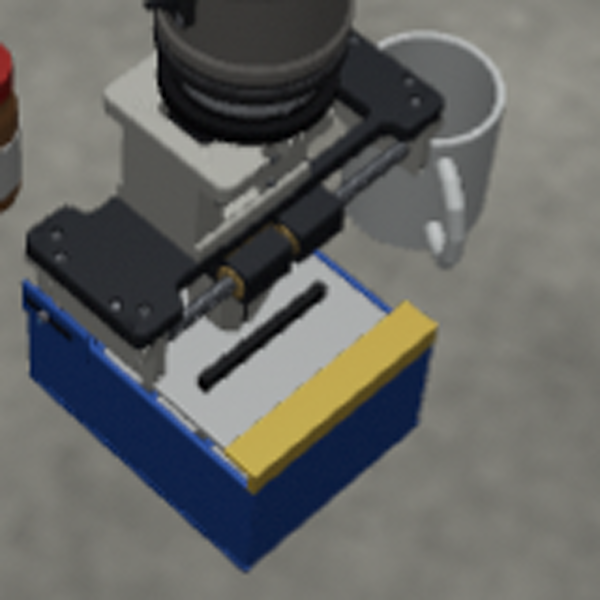

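The lid is flat and was dragged a few mm by friction, with its free edge now at the lip's inner edge. The box is unmoved, so I keep pushing.

```bash
python3 -m inch '[[[0,0.006,0,0,0,0,1],[0,0.012,0,0,0,0,1],[0,0.02,0,0,0,0,1],[0,0.028,0,0,0,0,1],[0,0.036,0,0,0,0,1],[0,0.044,0,0,0,0,1],[0,0.052,0,0,0,0,1],[0,0.06,0,0,0,0,1],[0,0.06,0,0,0,0,1],[0,0.06,0,0,0,0,1]]]'
python3 -c "
from h import *
plan(-23.5,0,73)
for n in ('top','side','wrist'): cv2.imwrite('pics/'+n+'7.png',bot.capture(n)[:,:,::-1])
a=cv2.imread('pics/side7.png')[220:380,300:460]
cv2.imwrite('pics/c7.png',cv2.resize(a,(600,600),interpolation=cv2.INTER_CUBIC))"
```

```text
time: 12.2
tool_pos: [460.0, 145.7, 73.2]
tcp_rot: [-3.139, 0.001, -1.906]
contact_force: [4.0, -0.2, 9.2]
grip_width: 0.6
t 12.2 box [-11.8   0.   73.2] F [3.86 1.14 9.24] grip 0.6
shift share [0.     0.0587 0.001 ] turn [-0.0029  0.0009  0.0001]
```

View pics/c7.png

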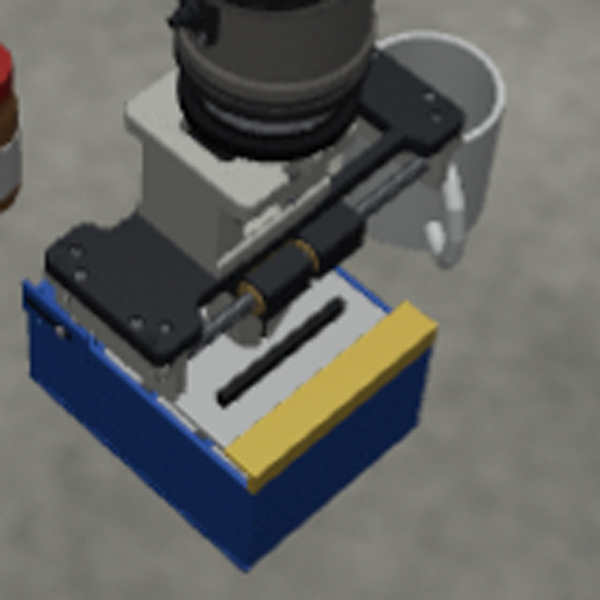

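```bash
python3 -m inch '[[[0,0.006,0,0,0,0,1],[0,0.012,0,0,0,0,1],[0,0.018,0,0,0,0,1],[0,0.024,0,0,0,0,1],[0,0.03,0,0,0,0,1],[0,0.036,0,0,0,0,1],[0,0.042,0,0,0,0,1],[0,0.046,0,0,0,0,1],[0,0.05,0,0,0,0,1],[0,0.05,0,0,0,0,1]]]'
python3 -c "
from h import *
plan(-23.5,0,73)
for n in ('top','side','wrist'): cv2.imwrite('pics/'+n+'8.png',bot.capture(n)[:,:,::-1])
a=cv2.imread('pics/side8.png')[220:380,300:460]
cv2.imwrite('pics/c8.png',cv2.resize(a,(600,600),interpolation=cv2.INTER_CUBIC))"
```

```text
time: 13.6
tool_pos: [451.0, 149.0, 73.2]
tcp_rot: [-3.138, 0.001, -1.906]
contact_force: [4.5, -1.7, 8.0]
grip_width: 0.5
t 13.6 box [-21.3   0.2  73.2] F [ 4.83 -0.06  7.98] grip 0.5
shift share [0.0009 0.011  0.0009] turn [-0.004   0.0015  0.0001]
```

View pics/c8.png

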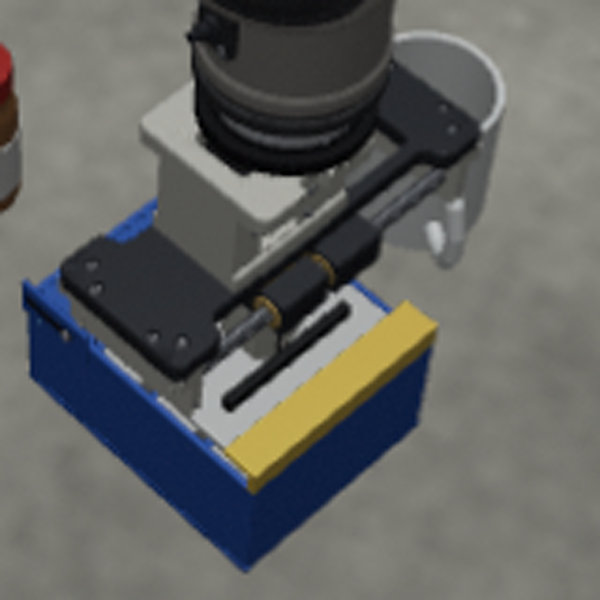

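```bash
python3 - <<'E'
from h import *
for k in (5,6,7,8):
    im=cv2.imread(f"pics/side{k}.png"); z=cv2.resize(im[220:380,300:460],(600,600),interpolation=cv2.INTER_CUBIC)
    g=cv2.cvtColor(z,cv2.COLOR_BGR2GRAY); m=(g<45).astype('uint8')*255
    c,_=cv2.findContours(m,cv2.RETR_EXTERNAL,cv2.CHAIN_APPROX_NONE)
    best=None
    for q in c:
        r=cv2.minAreaRect(q); 
        if 190<r[0][0]<330 and 280<r[0][1]<400 and max(r[1])>90:
            u=(r[0][0]/3.75+300-.37,r[0][1]/3.75+220-.37); w=onz('side',u,80)[:2]-C
            print(k,np.round(r[0],1),np.round(r[1],1),'rib box',w@EX,w@EY,'slide',-14-w@EX)
    y=big(mask(im[:,:,::-1].copy(),(18,120,80),(35,255,255))); print('lip',cv2.minAreaRect(y)[0])
E
```

```text
5 [253.4 329.2] [ 14.8 156.5] rib box -16.42064335007034 1.49428172914377 slide 2.420643350070339
lip (387.9180603027344, 324.4016418457031)
6 [261.4 336.8] [ 14.8 157.3] rib box -21.942495462317698 1.8776441108322441 slide 7.942495462317698
lip (387.95904541015625, 324.4508056640625)
7 [280.1 352.7] [ 14.3 157.3] rib box -33.92818700674212 1.9698589427315938 slide 19.92818700674212
lip (387.90557861328125, 324.4034423828125)
lip (387.9590148925781, 324.4508361816406)
```

By the rib's shift the lid has slid about 23 mm and is at its stop: the finger slipped over it during the last few mm. The lip pixels haven't moved. I now lift straight up.

```bash
python3 -m inch '[[[0,0,-0.01,0,0,0,1],[0,0,-0.02,0,0,0,1],[0,0,-0.035,0,0,0,1],[0,0,-0.06,0,0,0,1],[0,0,-0.12,0,0,0,1],[0,0,-0.25,0,0,0,1],[0,0,-0.4,0,0,0,1],[0,0,-0.6,0,0,0,1],[0,0,-0.75,0,0,0,1],[0,0,-0.75,0,0,0,1]]]'
python3 -m inch '[[[0,-0.1,0,0,0,0,1],[0,-0.25,0,0,0,0,1],[0,-0.4,0,0,0,0,1],[0,-0.55,0,0,0,0,1],[0,-0.7,0,0,0,0,1],[0,-0.8,0,0,0,0,1],[0,-0.8,0,0,0,0,1],[0,-0.8,0,0,0,0,1],[0,-0.8,0,0,0,0,1],[0,-0.8,0,0,0,0,1]]]'
python3 -c "
from h import *
plan(-23.5,0,73)
for n in ('top','side'): cv2.imwrite('pics/'+n+'9.png',bot.capture(n)[:,:,::-1])
a=cv2.imread('pics/side9.png'); cv2.imwrite('pics/c9.png',cv2.resize(a[220:380,300:460],(600,600),interpolation=cv2.INTER_CUBIC))
y=big(mask(a[:,:,::-1].copy(),(18,120,80),(35,255,255))); print('lip',cv2.minAreaRect(y)[0])
"
```

```text
time: 15.0
tool_pos: [449.8, 149.4, 225.0]
tcp_rot: [-3.139, 0.002, -1.906]
contact_force: [-1.1, -0.5, -1.3]
grip_width: 0.6
time: 16.25
tool_pos: [600.2, 96.8, 222.7]
tcp_rot: [-3.142, -0.0, -1.905]
contact_force: [0.6, -0.3, -0.3]
grip_width: 0.3
t 16.25 box [ 1.367e+02 -1.000e-01  2.227e+02] F [ 0.69 -0.1  -0.28] grip 0.3
shift share [-7.000e-04  8.012e-01  7.487e-01] turn [-0.0001 -0.      0.0007]
lip (387.79510498046875, 324.2541198730469)
```

View pics/c9.png

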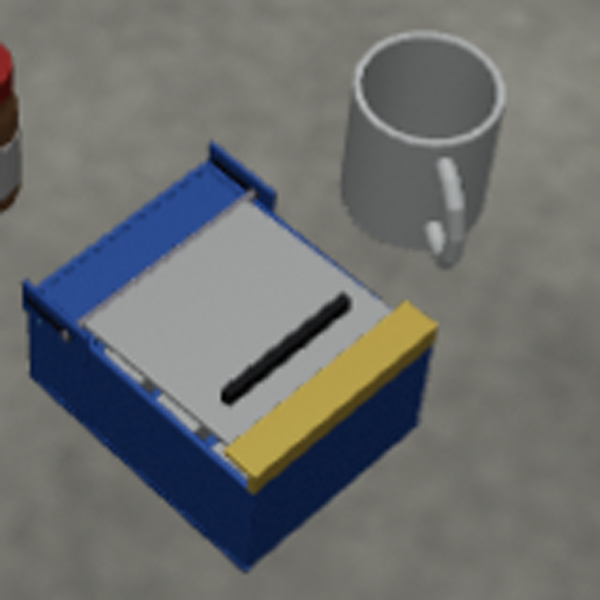

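View pics/top9.png

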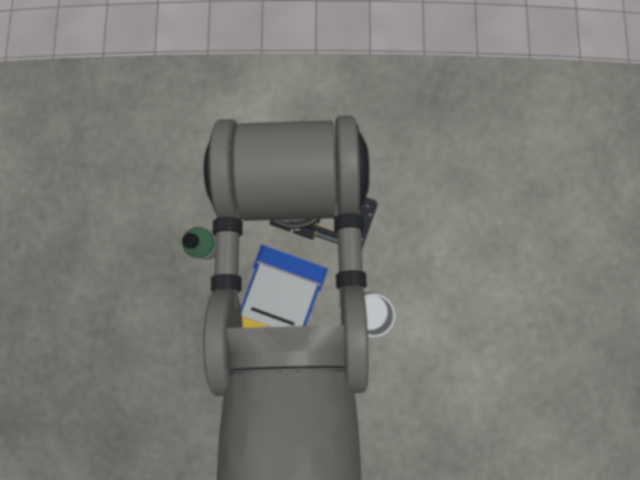

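```bash
python3 - <<'E'
from h import *
u=(287/3.75+300-.37,348.5/3.75+220-.37)
t=cv2.imread("pics/top9.png"); z=t[295:335,240:310]; g=cv2.cvtColor(z,cv2.COLOR_BGR2GRAY)
for q in cv2.findContours((g<50).astype('uint8'),0,1)[0]:
    r=cv2.minAreaRect(q); print(r)
    if max(r[1])>30:
        v=(r[0][0]+240,r[0][1]+295); p,e=tri(v,u); d=p[:2]-C; print('rib',d@EX,d@EY,p[2],e)
        w=onz('top',v,87)[:2]-C; print('slide top',-14-w@EX)
w=onz('side',u,87)[:2]-C; print('slide side@87',-14-w@EX)
E
```

```text
slide side@87 23.549214793137324
```

```bash
python3 - <<'E'
from h import *
u=(287/3.75+300-.37,348.5/3.75+220-.37)
p,e=tri((272,315.5),u); d=p[:2]-C; print(d@EX,d@EY,p[2],e)
w=onz('top',(272,315.5),87)[:2]-C; print('slide top',-14-w@EX)
cv2.imwrite('pics/side10.png',bot.capture('side')[:,:,::-1])
a=cv2.imread('pics/side9.png').astype(int);b=cv2.imread('pics/side10.png').astype(int)
print(abs(a-b)[220:380,300:460].mean(), abs(a-cv2.imread('pics/side0.png').astype(int))[225:290,280:302].mean(),bot.get_obs()['contact_force'])
E
```

```text
-35.90162316140282 0.9888552602739187 84.52413397782033 1.5458369231976752
slide top 21.046582895502667
0.5544921875 2.7799533799533798 [-0.40430019  0.61656852 -0.55119554]
```

Both views put the slide at 21–23.5 mm, and the rib's height (84.5 mm) fits a shut lid resting under the lip. The scene is static and the hand is clear, so I hand in.

```bash
python3 -c "
from plant import bot
print(bot.close_job())"
```

```text
the job is handed in; nothing more can be done
None
```

The box is closed and the job is handed in, at about 16.4 s of the 48 s allowed; no verdict is reported.

I folded the lid down with the shut fingertips and held it flat with about 8–10 N. I then pushed it towards the lip, lifted straight off and moved the hand clear. Friction under the pressing fingertips did most of the sliding, so the rib itself may never have been pushed.

**Last checks:**
- **Slide:** the lid had slid about 21 mm by the top camera and 23.5 mm by the side camera. They disagree by about 2.5 mm, which is near the calibration error, and both are above the 17 mm needed.
- **Shut by itself:** the last pictures, taken after letting go, show the free edge under the yellow lip. Rib height measured 84.5 mm, which fits a lid at rest there, and nothing moved between the last two pictures.
- **Box:** the lip stayed within 0.2 pixel throughout, so the box was not shoved.
- **Mug, jar and soap:** they looked undisturbed. The arm partly hid them in the last pictures, and I did not re-measure their positions.
- **Hand:** it ended clear, 223 mm up, with under 1 N on it.
- **Failed check:** the automatic search for the rib found nothing in the last top picture. I read those rib pixels by eye in both final pictures instead.

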